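Lay out the first-off sample set on the packing line's sample board

TASK

Set out the first-off sample on the white sample board: lay the green-banded carton flat on the blue pad and the orange-banded carton flat on the black pad, each centred on its pad and lengthwise along it. Once both cartons lie there, stand the amber jar upright in the very middle of the board, between the two cartons, and last of all stand the red-lidded pot upright on top of the orange-banded carton, centred on it. Leave the purple-banded carton and the brass weight where they are.

Things in the scene. Friction and masses are not known exactly. Their poses are not given: they have to be found in the camera images.
- green_carton: Loose folding carton, white with a broad and a thin green band round it, lying flat: 95 (its x) by 42 (its y) by 26 (its z) mm, about 70 g, rigid. Origin: centre of its underside. Take it across the 42 mm width.
- orange_carton: Loose folding carton, white with a broad and a thin orange band round it, lying flat: 95 (its x) by 42 (its y) by 26 (its z) mm, about 70 g, rigid. Origin: centre of its underside. Take it across the 42 mm width.
- amber_jar: Loose amber glass jar with white cap and paper label, standing upright: 46 mm diameter, 80 mm tall, about 110 g. Origin: centre of its underside, z up its axis.
- red_pot: Loose small white pot with a red screw lid, standing upright: white body 37 mm diameter, lid 40 mm diameter (from 26 mm up to the top), 40 mm tall in all, about 50 g. Origin: centre of its underside, z up its axis.
- board: Fixed white sample board, flat on the table: 130 (its x) by 280 (its y) mm, 4 mm thick. Origin: centre of its underside; the middle of the board is right above it. The two pads lie at 100 mm either side of the middle along its y.
- blue_pad: Fixed flat blue pad on one end of the board (which end changes): 110 (its x) by 58 (its y) mm, 2 mm thick. Its long x axis is parallel to the board's x. Origin: centre of its underside, on the board's top; its top is 2 mm higher, 6 mm above the table.
- black_pad: Fixed flat black pad on one end of the board (which end changes): 110 (its x) by 58 (its y) mm, 2 mm thick. Its long x axis is parallel to the board's x. Origin: centre of its underside, on the board's top; its top is 2 mm higher, 6 mm above the table.
- purple_carton: Bystander, leave it: loose carton of the same size with purple bands, lying flat, beside the work on the right. Origin: centre of its underside.
- weight: Bystander, leave it: brass check weight, 38 mm diameter, 62 mm tall, 500 g, beside the work on the left. Origin: centre of its underside.

How it is judged:
By the outcome, as a careful person would: the job done as asked, in the order asked, and still so for the second after the job is handed in, with the robot touching nothing.
It also fails if it takes over 109 s, if anything falls off the work surface, if the arm or the gripper's body presses on something with over 40 N, if the wrist force passes 120 N, or if a joint passes its speed limit or range.

ROBOT

A 6-joint arm with a two-finger parallel gripper is mounted at the origin on the work surface. World frame = base frame: x ahead of the robot, y to its left, z up, the work surface at z = 0. Lengths are in m, angles in rad, forces in N, time in s.
With the tool pointing down it reaches from about 0.425 to 0.95 m from the base axis. Payload 3.5 kg.
Tool frame: the origin (TCP) lies on the centre line of the jaws, within the pads' length; the fingertips stand 14 mm ahead of it and the grasp point (between the pads) lies 5 mm behind it (tips_ahead is the distance from the TCP to the fingertips, in m); y points along the fingers, z is the direction in which the jaws open and shut, and the axes are right-handed (so a half turn about y gives the same grasp; the last joint's range is limited). The gripper opens to 85 mm and grips with 20 to 120 N. Pads are 22 mm wide; open, the fingers measure 114 mm over their backs; the gripper's body (76 mm by 85 mm) begins 54 mm behind the grasp point. The pads swing forward as they close: fully open they stand 13 mm farther back than shut.
Start: joints at [-1.267, 0.286, 1.577, -0, 1.279, -0.15], TCP at [0.296, -0.607, 0.245] pointing down, gripper open.
Joint ranges: [-2.77, 2.77], [-0.9, 2.22], [0.21, 2.48], [-1.53, 4.67], [0.24, 2.81], [-2.84, 2.84]. Speed limits (rad/s): [2.79, 2.79, 3.14, 3.14, 3.14, 3.14].

INTERFACE

Orientations are given as a unit quaternion [x, y, z, w].
In Python, from plant import get_state, read_camera, sign_off, tips_ahead gives the robot as it stands.
- The arm moves only by the tool send_rows, never from a script. Its argument "plan" is a list of rows, each a list of 2 entries, a list of its own where there are three numbers: the shift along the tool's x, y, z in units of 12 cm (1.0 is 12 cm), then the turn, a rotation vector about the tool's x, y, z in units of 360 degrees (1.0 is 360 degrees). In form: [[[tx, ty, tz], [rx, ry, rz]], ...]. A call has 1 to 12 rows; each row shifts and turns the commanded pose from where the row before left it, along the tool's axes as they then stand; what a row does not reach is not made up. A row lasts 1/10 s, in which the tool goes at most 50 mm and 8.59 degrees, less where a joint would pass 70% of its speed; a pose out of reach is approached as far as the arm can. A call with a number of a shift or a turn outside -1 to 1 is refused whole. A call with a gripper value outside its range is refused whole. "gripper" is the closure, from 0 (fully open) to 1 (shut), set as the call begins (left out, the last holds). The fingers move at their own pace and stop on an object; "grip_force" is the grip in N (left out, the last holds). Time passes only in rows, so rows that do not move let the fingers close. It gives the time, the measured TCP pose, the force and the opening at its end, in the units of the state.
- get_state(): the state, without advancing time (a new reading comes with each control period).
- read_camera(name): name is "side" or "top"; returns a dict with "img" (384x512x3 uint8, blue, green, red), "fx", "fy", "cx", "cy" (pixels), "world_from_camera" (4x4, takes a point from camera to world coordinates). Camera axes: x right, y down, z forward; pixel columns grow to the right and rows downward; lengths in m; the calibration is good to about 2 mm. A picture is of the moment at which its call begins. There is no depth.
- sign_off(): hands the job in, once; it reports no verdict.
The state is a dict: "time": time; "qpos": joint angles; "dq": joint speeds; "joint_efforts": joint torques, N m; "eef_pos": TCP position; "tcp_rot": TCP orientation; "contact_force": force on the tool from outside, world axes, zero at the start; "wrist_torque": the same for the moment, N m; "opening": opening from 0.0 (shut) to 1.0 (fully open).
Only numpy, scipy, OpenCV 4.12 (cv2) and the standard library are available. Lean on these libraries where they do the work, as an engineer would, in place of code of your own. Each camera call takes 0.05 s, during which the arm holds its last target. There are 200 camera calls.

## Working session

There is one attempt and no reset: what is moved stays moved. The work goes in short steps, Python scripts to look and compute and a tool call to move; the robot and the scene stay as the last step left them, time stands still between calls to the robot, and variables do not carry over. Pictures are saved under pics/ and viewed, about 12 in all and at most 16, crops included, and the job is handed in when it is done.

Besides the shell and the picture viewer there is one more tool, called after "Request:" as name(argument=value, ...), one argument or row to a line, values as JSON. send_rows: Moves the arm, as the interface text tells. Its arguments: {"type":"object","properties":{"plan":{"type":"array"},"gripper":{"type":"number"},"grip_force":{"type":"number"}},"required":["plan"]}

```bash
ls; mkdir -p pics; python3 - <<'E'
from plant import *
import cv2,numpy as np
np.set_printoptions(precision=4,suppress=True)
s=get_state();print(s, tips_ahead if not callable(tips_ahead) else tips_ahead())
for n in("side","top"):
    c=read_camera(n);cv2.imwrite(f"pics/{n}0.png",c["img"]);print(n,c["fx"],c["fy"],c["cx"],c["cy"],c["world_from_camera"])
E
```

```text
pics
{'time': 0.0, 'qpos': array([-1.267 ,  0.2872,  1.5782,  0.    ,  1.2786, -0.15  ]), 'dq': array([ 0.0004, -0.0003,  0.0011,  0.0002,  0.0014,  0.0001]), 'joint_efforts': array([ -0.0007, -40.5988, -29.2629,  -0.0002,   0.0058,  -0.    ]), 'eef_pos': array([ 0.2957, -0.6061,  0.2439]), 'tcp_rot': array([-0.1591,  0.6898, -0.6881,  0.159 ]), 'contact_force': array([-0.3774,  1.0594, -0.1908]), 'wrist_torque': array([-0.0122,  0.0084,  0.0005]), 'opening': 0.9980959096526832} 0.014
side 382.9641677766286 382.9641677766286 256.88924425284745 187.44614742719278 [[-0.7703 -0.4832  0.4162  0.0924]
 [-0.6375  0.6012 -0.4819  0.5031]
 [-0.0174 -0.6365 -0.7711  0.8431]
 [ 0.      0.      0.      1.    ]]
top 490.30519091257895 490.30519091257895 259.2689458280857 188.62708925870228 [[ 0.0119 -0.9936  0.1127  0.4135]
 [-0.9995 -0.0086  0.0297 -0.0166]
 [-0.0285 -0.113  -0.9932  1.207 ]
 [ 0.      0.      0.      1.    ]]
```

View pics/top0.png

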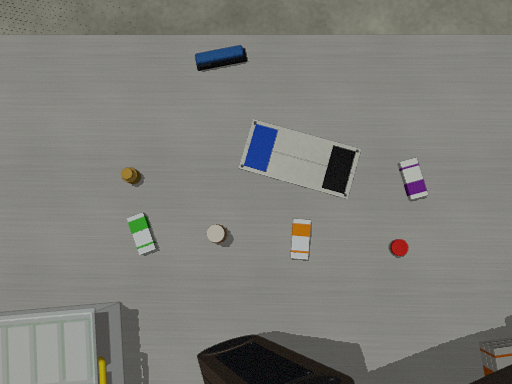

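View pics/side0.png

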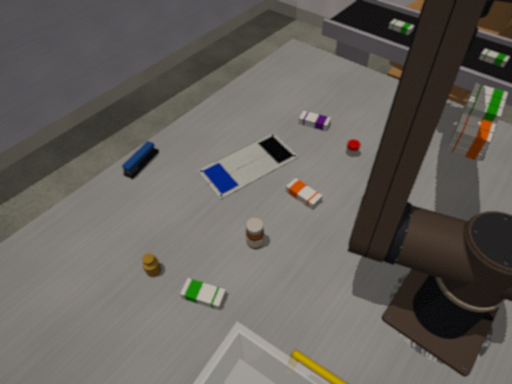

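The top view shows the blue pad at (261,148), black pad (339,169), green carton (141,234), orange carton (300,239), jar (217,234), red pot (400,248), purple carton (413,179) and weight (130,175). The side view shows the same layout.

```bash
cat > h.py <<'E'
import cv2,numpy as np
from plant import *
from scipy.spatial.transform import Rotation as R
np.set_printoptions(precision=4,suppress=True)
def ray(c,uv,z):
    uv=np.atleast_2d(np.asarray(uv,float));T=c["world_from_camera"]
    d=np.c_[(uv[:,0]-c["cx"])/c["fx"],(uv[:,1]-c["cy"])/c["fy"],np.ones(len(uv))]@T[:3,:3].T
    return T[:3,3]+d*((z-T[2,3])/d[:,2])[:,None]
def px(c,p):
    T=np.linalg.inv(c["world_from_camera"]);q=T[:3,:3]@np.asarray(p)+T[:3,3]
    return np.array([c["fx"]*q[0]/q[2]+c["cx"],c["fy"]*q[1]/q[2]+c["cy"]])
def mask(img):
    h=cv2.cvtColor(img,cv2.COLOR_BGR2HSV)
    return (((h[...,1]>70)&(h[...,2]>60))|(h[...,2]>165)).astype(np.uint8)
def blob(m,uv,r=35):
    n,l,st,ce=cv2.connectedComponentsWithStats(m)
    best=min((k for k in range(1,n) if st[k,4]>40),key=lambda k:np.hypot(*(ce[k]-uv)))
    return (l==best).astype(np.uint8),ce[best],st[best]
def box(c,m,z):
    ct=max(cv2.findContours(m,0,cv2.CHAIN_APPROX_NONE)[0],key=cv2.contourArea)
    P=ray(c,ct[:,0,:],z)[:,:2]
    (cx,cy),wh,a=cv2.minAreaRect((P*1000).astype(np.float32))
    ys,xs=np.nonzero(m);Q=ray(c,np.c_[xs,ys],z)[:,:2]
    w,v=np.linalg.eigh(np.cov(Q.T));ang=np.degrees(np.arctan2(v[1,1],v[0,1]))%180
    return Q.mean(0),np.array([cx,cy])/1000,wh,a,ang
E
cat > m.py <<'E'
from h import *
top=read_camera("top");side=read_camera("side")
G={"green":(141,234,.013),"orange":(300,239,.013),"jar":(217,234,.04),"pot":(400,248,.033),"purple":(413,179,.013),"weight":(130,175,.031),"board":(300,159,.004)}
for c,nm in((top,"top"),(side,"side")):
    m=mask(c["img"]);m[:10]=0
    for k,(u,v,z) in G.items():
        uv=np.array((u,v)) if nm=="top" else px(c,ray(top,(u,v),z)[0])
        b,ce,st=blob(m,uv);q=box(c,b,z);print(nm,k,ce,st,"cen",q[0],"rect",q[1],np.array(q[2]),"a",round(q[3],1),"axis",round(q[4],1))
h=cv2.cvtColor(top["img"],cv2.COLOR_BGR2HSV)
bl=cv2.inRange(h,(110,120,60),(130,255,255));bk=(h[...,2]<40).astype(np.uint8)
for n,m,uv in(("blue",bl,(261,148)),("black",bk,(339,169))):
    b,ce,st=blob(m,uv);q=box(top,b,.006);print(n,ce,st,*q)
cv2.imwrite("pics/m.png",mask(top["img"])*255)
E
python3 m.py
```

```text
top green [140.6651 232.9693] [127 213  28  42 651] cen [0.4375 0.3077] rect [0.4371 0.3077] [94.6647 44.2569] a 21.3 axis 21.5
top orange [300.2983 238.3674] [290 219  21  40 694] cen [ 0.4288 -0.0816] rect [ 0.4283 -0.0812] [45.8885 94.1759] a 85.1 axis 176.0
top jar [216.1673 233.2776] [207 224  20  20 263] cen [0.4382 0.1195] rect [0.4381 0.1174] [46.6727 42.4371] a 52.3 axis 72.4
top pot [399.0551 247.0866] [390 239  19  17 254] cen [ 0.4107 -0.3131] rect [ 0.411 -0.313] [37.4949 42.2963] a 0.7 axis 95.2
top purple [413.5777 178.3093] [400 158  28  41 637] cen [ 0.5776 -0.3566] rect [ 0.5784 -0.3556] [94.4907 44.799 ] a 16.1 axis 15.2
top weight [129.5321 174.8991] [121 167  20  17 218] cen [0.5779 0.3358] rect [0.5765 0.3346] [47.8219 35.9675] a 46.4 axis 53.4
top board [260.4504 149.7256] [ 239  122   40   55 1210] cen [0.6477 0.0175] rect [0.6506 0.012 ] [ 88.9958 123.9986] a 74.4 axis 167.3
side green [201.4622 291.7515] [181 278  44  30 688] cen [0.4416 0.304 ] rect [0.4398 0.305 ] [93.7712 51.2728] a 20.8 axis 23.5
side orange [302.5931 191.0814] [287 179  34  28 467] cen 
[... 346 characters left out ...]
e [311.6    116.5286] [306 113  12   9  70] cen [ 0.5932 -0.3632] rect [ 0.5935 -0.3627] [29.2112 38.5829] a 16.5 axis 103.2
side weight [150.7704 264.5468] [142 253  19  24 331] cen [0.5759 0.3357] rect [0.5767 0.3353] [36.2898 68.9266] a 72.3 axis 161.1
side board [220.0896 177.8208] [203 163  35  31 558] cen [0.6523 0.0176] rect [0.6532 0.017 ] [ 57.0624 108.9525] a 74.8 axis 164.8
blue [260.3047 147.3589] [244 124  33  48 978] [0.6533 0.0179] [0.6535 0.0178] (56.5416145324707, 109.15034484863281) 74.56053161621094 164.7224536316292
black [338.0786 169.3082] [322 146  33  48 967] [ 0.5994 -0.1746] [ 0.5996 -0.1746] (55.07122039794922, 107.622314453125) 74.53181457519531 164.41689080788055
```

View pics/m.png

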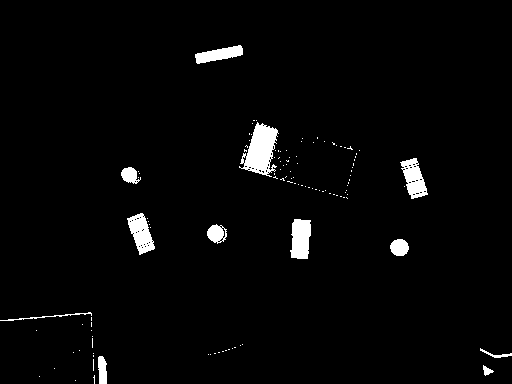

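```bash
cat > go.py <<'E'
import sys
from h import *
x,y,z,a=map(float,sys.argv[1:5]);s=get_state();r=R.from_quat(s["tcp_rot"]);M=r.as_matrix()
d=np.array([x,y,z])-s["eef_pos"]
cur=np.arctan2(M[1,2],M[0,2]);t=(np.radians(a)-cur+np.pi/2)%np.pi-np.pi/2
ta=cur+t;Z=np.array([np.cos(ta),np.sin(ta),0]);Y=np.array([0,0,-1.]);N=np.c_[np.cross(Y,Z),Y,Z]
rv=R.from_matrix(M.T@N).as_rotvec()/2/np.pi
print("t",s["time"],"pos",s["eef_pos"],"jaw",np.degrees(cur),"down",M[:,1],"open",s["opening"],"F",s["contact_force"],"q6",s["qpos"])
print("world d",d,"|d|",np.linalg.norm(d),"shift units now",M.T@d/.12,"turn rev",rv,"deg",np.degrees(t),"shift units after turn",N.T@d/.12, "xy only",N.T@(d*[1,1,0])/.12)
E
python3 go.py .429 -.0815 .15 86
python3 -c "
from h import *
c=read_camera('top');print(ray(c,(216.2,233.3),.08),ray(c,(399.05,247.09),.04))"
```

```text
t 0.2 pos [ 0.2958 -0.6063  0.2444] jaw -63.99916079160814 down [-0.0004  0.0015 -1.    ] open 1.0023929129160132 F [-0.155   0.1732  0.5344] q6 [-1.267   0.2869  1.5776  0.      1.2786 -0.15  ]
world d [ 0.1332  0.5248 -0.0944] |d| 0.5495885476770083 shift units now [-2.9142  0.7929 -3.443 ] turn rev [0.0002 0.0833 0.    ] deg -30.000839208391827 shift units after turn [-0.8018  0.787  -4.44  ] xy only [-0.8018  0.     -4.44  ]
[[0.4373 0.1148 0.08  ]] [[ 0.4107 -0.3114  0.04  ]]
```

Request:
send_rows(
  plan=[
    [[0,0,0],[0,0.0208,0]],
    [[0,0,0],[0,0.0208,0]],
    [[0,0,0],[0,0.0208,0]],
    [[0,0,0],[0,0.0208,0]],
    [[-0.06,0.06,-0.35],[0,0,0]],
    [[-0.06,0.06,-0.35],[0,0,0]],
    [[-0.06,0.06,-0.35],[0,0,0]],
    [[-0.06,0.06,-0.35],[0,0,0]],
    [[-0.06,0.06,-0.35],[0,0,0]],
    [[-0.06,0.06,-0.35],[0,0,0]],
    [[-0.06,0.06,-0.35],[0,0,0]],
    [[-0.06,0.06,-0.35],[0,0,0]],
  ],
  gripper=0,
  grip_force=30,
)

```text
time: 1.45
eef_pos: [0.3766, -0.2738, 0.1875]
tcp_rot: [-0.025, -0.707, 0.707, 0.024]
contact_force: [-0.0, 0.5, -1.0]
opening: 1.001
```

```bash
python3 go.py .429 -.0815 .15 86
```

```text
t 1.45 pos [ 0.3766 -0.2738  0.1875] jaw -93.97807607240715 down [ 0.0004 -0.0003 -1.    ] open 1.0010393733924088 F [-0.0242  0.5325 -0.9601] q6 [-0.847  -0.1307  2.1301  0.0001  1.1417  0.7931]
world d [ 0.0524  0.1923 -0.0375] |d| 0.20276227232140606 shift units now [-0.3242  0.3124 -1.6286] turn rev [-0.      0.0001 -0.0001] deg -0.021923927592839048 shift units after turn [-0.3237  0.3127 -1.6286] xy only [-0.3237  0.     -1.6286]
```

Request:
send_rows(
  plan=[
    [[-0.06,0.06,-0.31],[0,0,0]],
    [[-0.06,0.06,-0.31],[0,0,0]],
    [[-0.06,0.06,-0.31],[0,0,0]],
    [[-0.06,0.06,-0.31],[0,0,0]],
    [[-0.06,0.06,-0.31],[0,0,0]],
    [[0,0,0],[0,0,0]],
    [[0,0,0],[0,0,0]],
  ],
)

```text
time: 2.15
eef_pos: [0.4253, -0.0917, 0.1517]
tcp_rot: [-0.023, -0.707, 0.707, 0.024]
contact_force: [-0.9, 0.1, -0.9]
opening: 1.002
```

```bash
python3 go.py .429 -.0815 .02 86; python3 - <<'E'
from h import *
c=read_camera("top");im=c["img"]
cv2.imwrite("pics/a1.png",cv2.resize(im[180:330,220:400],None,fx=4,fy=4,interpolation=cv2.INTER_CUBIC))
E
```

```text
t 2.15 pos [ 0.4253 -0.0917  0.1517] jaw -93.81390472643042 down [-0.0002 -0.0004 -1.    ] open 1.00217976735014 F [-0.8803  0.0816 -0.8723] q6 [-0.4463 -0.1596  2.2266 -0.0005  1.0746  1.1913]
world d [ 0.0037  0.0102 -0.1317] |d| 0.13211655657533064 shift units now [-0.0254  1.0972 -0.0876] turn rev [-0.0001  0.0005  0.    ] deg -0.18609527356957672 shift units after turn [-0.0249  1.0972 -0.0873] xy only [-0.0249  0.     -0.0873]
```

View pics/a1.png

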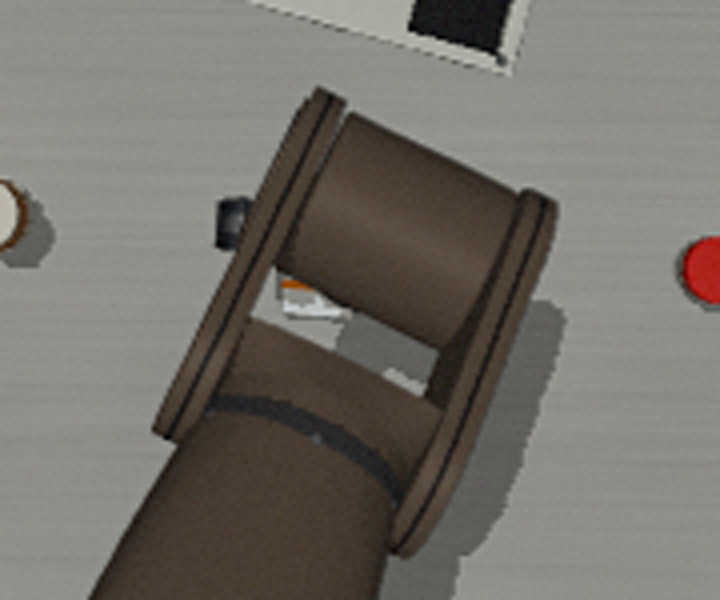

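The arm hides the carton from above; the jaw clearance is ample, so I descend.

Request:
send_rows(
  plan=[
    [[-0.025,0,-0.088],[0,0,0]],
    [[0,0.25,0],[0,0,0]],
    [[0,0.25,0],[0,0,0]],
    [[0,0.25,0],[0,0,0]],
    [[0,0.15,0],[0,0,0]],
    [[0,0.12,0],[0,0,0]],
    [[0,0.07,0],[0,0,0]],
    [[0,0,0],[0,0,0]],
    [[0,0,0],[0,0,0]],
  ],
)

```text
time: 3.1
eef_pos: [0.4296, -0.0825, 0.0215]
tcp_rot: [-0.025, -0.707, 0.707, 0.024]
contact_force: [0.0, 0.2, -0.2]
opening: 1.004
```

```bash
python3 go.py .429 -.0815 .02 86; python3 - <<'E'
from h import *
c=read_camera("side");im=c["img"]
cv2.imwrite("pics/a2.png",cv2.resize(im[120:260,230:400],None,fx=4,fy=4,interpolation=cv2.INTER_CUBIC))
E
```

```text
t 3.1 pos [ 0.4296 -0.0825  0.0215] jaw -94.00016624042084 down [ 0.0009 -0.0004 -1.    ] open 1.0036189702271177 F [ 0.0179  0.2382 -0.1951] q6 [-0.4226  0.0923  2.2774  0.      0.7709  1.218 ]
world d [-0.0006  0.001  -0.0015] |d| 0.0019187347420940221 shift units now [ 0.0053  0.0126 -0.0083] turn rev [-0.0001 -0.     -0.0002] deg 0.00016624042082029138 shift units after turn [ 0.0053  0.0126 -0.0083] xy only [ 0.0053  0.     -0.0083]
```

View pics/a2.png

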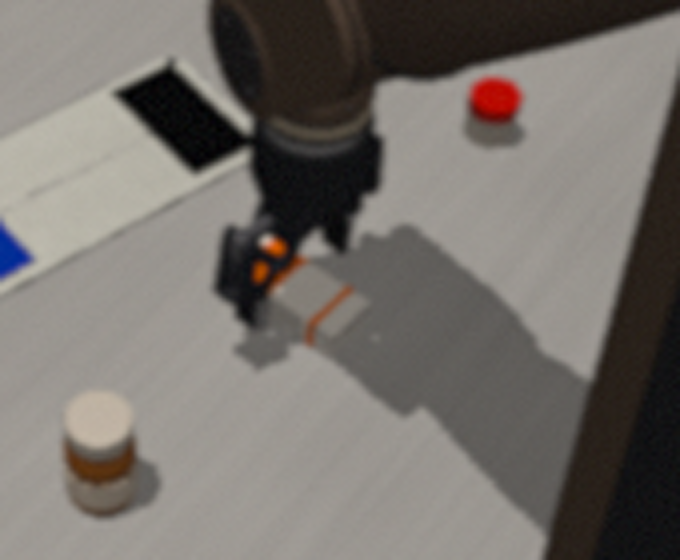

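The jaws straddle the orange carton (side crop, around (280,290)), so I close on it.

Request:
send_rows(
  plan=[
    [[0,0,0],[0,0,0]],
    [[0,0,0],[0,0,0]],
    [[0,0,0],[0,0,0]],
    [[0,0,0],[0,0,0]],
    [[0,0,0],[0,0,0]],
    [[0,0,0],[0,0,0]],
    [[0,0,0],[0,0,0]],
    [[0,0,0],[0,0,0]],
  ],
  gripper=1,
  grip_force=35,
)

```text
time: 3.95
eef_pos: [0.4295, -0.0822, 0.0215]
tcp_rot: [-0.025, -0.707, 0.707, 0.024]
contact_force: [-0.3, 0.5, 5.6]
opening: 0.487
```

```bash
python3 go.py .5995 -.1746 .12 74.4
```

```text
t 3.95 pos [ 0.4295 -0.0822  0.0215] jaw -93.94950991502296 down [ 0.0009 -0.0004 -1.    ] open 0.486753856234965 F [-0.3375  0.5299  5.5685] q6 [-0.422   0.0921  2.2775  0.      0.771   1.2177]
world d [ 0.17   -0.0924  0.0985] |d| 0.2170554158159136 shift units now [-1.4667 -0.819   0.6706] turn rev [-0.      0.0324 -0.0001] deg -11.650490084977033 shift units after turn [-1.5712 -0.8205  0.3605] xy only [-1.5712  0.      0.3605]
```

Request:
send_rows(
  plan=[
    [[0,-0.1,0],[0,0,0]],
    [[0,-0.24,0],[0,0,0]],
    [[0,-0.24,0],[0,0,0]],
    [[0,-0.24,0],[0,0,0]],
    [[0,0,0],[0,0.0162,0]],
    [[0,0,0],[0,0.0162,0]],
    [[-0.26,0,0.06],[0,0,0]],
    [[-0.26,0,0.06],[0,0,0]],
    [[-0.26,0,0.06],[0,0,0]],
    [[-0.26,0,0.06],[0,0,0]],
    [[-0.26,0,0.06],[0,0,0]],
    [[-0.26,0,0.06],[0,0,0]],
  ],
)

```text
time: 5.15
eef_pos: [0.5982, -0.1743, 0.119]
tcp_rot: [0.096, 0.701, -0.7, -0.097]
contact_force: [-0.4, 0.1, -0.6]
opening: 0.483
```

Request:
send_rows(
  plan=[
    [[0,0,0],[0,0,0]],
    [[0,0,0],[0,0,0]],
  ],
)

```text
time: 5.35
eef_pos: [0.5971, -0.1738, 0.1187]
tcp_rot: [0.095, 0.701, -0.7, -0.097]
contact_force: [-0.2, 0.2, -0.2]
opening: 0.484
```

```bash
python3 go.py .6003 -.1748 .0275 74.4; python3 - <<'E'
from h import *
c=read_camera("side");im=c["img"]
cv2.imwrite("pics/a3.png",cv2.resize(im[80:220,210:380],None,fx=4,fy=4,interpolation=cv2.INTER_CUBIC))
E
```

```text
t 5.35 pos [ 0.5971 -0.1738  0.1187] jaw -105.62647816499195 down [-0.0019  0.001  -1.    ] open 0.48448331291051255 F [-0.2143  0.1914 -0.2432] q6 [-0.4463  0.3023  1.8026  0.0001  1.0388  1.3972]
world d [ 0.0032 -0.001  -0.0912] |d| 0.09128883915008854 shift units now [-0.0294  0.7602  0.0011] turn rev [ 0.0001 -0.0001  0.0003] deg 0.026478164991925898 shift units after turn [-0.0278  0.7602  0.0007] xy only [-0.0278  0.      0.0007]
```

View pics/a3.png

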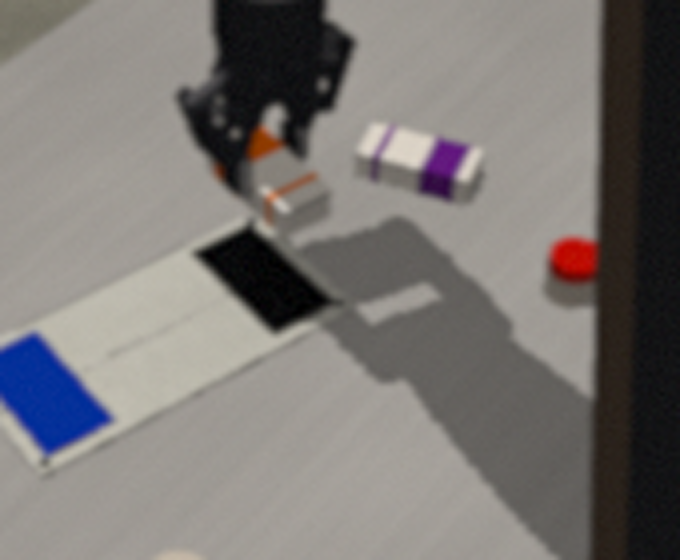

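The orange carton is held level. I lower it onto the black pad.

Request:
send_rows(
  plan=[
    [[-0.028,0,0],[0,0,0]],
    [[0,0.2,0],[0,0,0]],
    [[0,0.2,0],[0,0,0]],
    [[0,0.15,0],[0,0,0]],
    [[0,0.1,0],[0,0,0]],
    [[0,0.07,0],[0,0,0]],
    [[0,0.03,0],[0,0,0]],
    [[0,0,0],[0,0,0]],
    [[0,0,0],[0,0,0]],
  ],
)

```text
time: 6.3
eef_pos: [0.6016, -0.1752, 0.0303]
tcp_rot: [-0.097, -0.7, 0.701, 0.095]
contact_force: [0.4, -0.6, -0.6]
opening: 0.48
```

```bash
python3 go.py .6003 -.1748 .0275 74.4
```

```text
t 6.3 pos [ 0.6016 -0.1752  0.0303] jaw -105.61533052539471 down [ 0.0016 -0.0008 -1.    ] open 0.4803332221785381 F [ 0.4234 -0.6348 -0.5698] q6 [-0.4452  0.434   1.8182 -0.      0.8877  1.3981]
world d [-0.0013  0.0004 -0.0028] |d| 0.003119417946282438 shift units now [ 0.0111  0.0235 -0.0007] turn rev [-0.0001 -0.     -0.0003] deg 0.015330525394714498 shift units after turn [ 0.0111  0.0235 -0.0007] xy only [ 0.0111  0.     -0.0007]
```

Request:
send_rows(
  plan=[
    [[0.008,0.01,0],[0,0,0]],
    [[0,0.01,0],[0,0,0]],
    [[0,0,0],[0,0,0]],
    [[0,0,0],[0,0,0]],
  ],
)

```text
time: 6.7
eef_pos: [0.6004, -0.1749, 0.0276]
tcp_rot: [-0.096, -0.7, 0.701, 0.096]
contact_force: [-0.7, -0.2, 2.5]
opening: 0.485
```

Request:
send_rows(
  plan=[
    [[0,0,0],[0,0,0]],
    [[0,0,0],[0,0,0]],
    [[0,0,0],[0,0,0]],
    [[0,0,0],[0,0,0]],
    [[0,0,0],[0,0,0]],
    [[0,0,0],[0,0,0]],
    [[0,-0.15,0],[0,0,0]],
    [[0,-0.25,0],[0,0,0]],
    [[0,-0.25,0],[0,0,0]],
    [[0,-0.25,0],[0,0,0]],
  ],
  gripper=0,
)

```text
time: 7.7
eef_pos: [0.6002, -0.1747, 0.1375]
tcp_rot: [-0.096, -0.7, 0.701, 0.096]
contact_force: [0.2, 0.1, 0.5]
opening: 0.997
```

```bash
python3 go.py .4375 .3077 .13 111.4
```

```text
t 7.7 pos [ 0.6002 -0.1747  0.1375] jaw -105.6141265436052 down [ 0.0011 -0.0005 -1.    ] open 0.9970198703960138 F [0.1822 0.1312 0.515 ] q6 [-0.4454  0.2841  1.7871  0.      1.0692  1.3979]
world d [-0.1627  0.4824 -0.0075] |d| 0.509174676732682 shift units now [ 2.3877  0.0593 -3.507 ] turn rev [-0.0001 -0.1028 -0.0002] deg 37.01412654360521 shift units after turn [-0.2048  0.0629 -4.2377] xy only [-0.2048  0.     -4.2377]
```

Request:
send_rows(
  plan=[
    [[0,0,0],[0,-0.0206,0]],
    [[0,0,0],[0,-0.0206,0]],
    [[0,0,0],[0,-0.0206,0]],
    [[0,0,0],[0,-0.0206,0]],
    [[0,0,0],[0,-0.0206,0]],
    [[-0.017,0,-0.35],[0,0,0]],
    [[-0.017,0,-0.35],[0,0,0]],
    [[-0.017,0,-0.35],[0,0,0]],
    [[-0.017,0,-0.35],[0,0,0]],
    [[-0.017,0,-0.35],[0,0,0]],
    [[-0.017,0,-0.35],[0,0,0]],
    [[-0.017,0,-0.35],[0,0,0]],
  ],
)

```text
time: 8.9
eef_pos: [0.5054, 0.1057, 0.1366]
tcp_rot: [0.131, -0.695, 0.695, -0.132]
contact_force: [0.2, -0.8, -0.6]
opening: 1.002
```

Request:
send_rows(
  plan=[
    [[-0.017,0,-0.35],[0,0,0]],
    [[-0.017,0,-0.35],[0,0,0]],
    [[-0.017,0,-0.35],[0,0,0]],
    [[-0.017,0,-0.35],[0,0,0]],
    [[-0.017,0,-0.35],[0,0,0]],
    [[0,0,0],[0,0,0]],
    [[0,0,0],[0,0,0]],
  ],
)

```text
time: 9.6
eef_pos: [0.4382, 0.3042, 0.1361]
tcp_rot: [0.132, -0.695, 0.695, -0.133]
contact_force: [-0.5, -0.7, -0.1]
opening: 0.996
```

```bash
python3 go.py .4375 .3077 .021 111.4; python3 - <<'E'
from h import *
c=read_camera("top");im=c["img"];m=mask(im)
b,ce,st=blob(m,np.array((330,168)));print(ce,st);print(*box(c,b,.019))
cv2.imwrite("pics/b1.png",cv2.resize(im[90:270,90:430],None,fx=2.3,fy=2.3,interpolation=cv2.INTER_CUBIC))
E
```

```text
t 9.6 pos [0.4382 0.3042 0.1361] jaw -68.38772782009951 down [ 0.0016  0.0003 -1.    ] open 0.9962446093620119 F [-0.491  -0.7334 -0.1256] q6 [ 0.4168  0.0941  2.0122 -0.0004  1.0336  1.6106]
world d [-0.0007  0.0035 -0.1151] |d| 0.11520348612689948 shift units now [-0.0038  0.9596 -0.0293] turn rev [-0.      0.0006 -0.0003] deg -0.21227217990048167 shift units after turn [-0.0052  0.9596 -0.029 ] xy only [-0.0052  0.     -0.029 ]
[338.8484 167.5816] [326 148  27  41 686]
[ 0.6017 -0.1748] [ 0.6014 -0.1739] (46.668819427490234, 94.6251449584961) 73.87622833251953 164.77275221773334
```

View pics/b1.png

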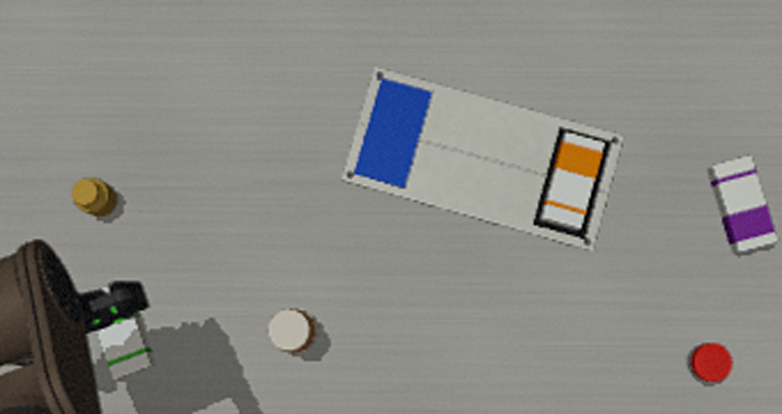

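The top crop shows the orange carton inside the black pad with even margins, centre (572,182) in the crop. It measures about 2 mm off along its length and within 0.5° in angle. Now I take the green one.

Request:
send_rows(
  plan=[
    [[-0.005,0,-0.029],[0,0,0]],
    [[0,0.22,0],[0,0,0]],
    [[0,0.22,0],[0,0,0]],
    [[0,0.22,0],[0,0,0]],
    [[0,0.15,0],[0,0,0]],
    [[0,0.1,0],[0,0,0]],
    [[0,0.05,0],[0,0,0]],
    [[0,0,0],[0,0,0]],
    [[0,0,0],[0,0,0]],
  ],
)

```text
time: 10.55
eef_pos: [0.4385, 0.3069, 0.0206]
tcp_rot: [-0.131, 0.695, -0.695, 0.132]
contact_force: [0.3, 0.6, 0.3]
opening: 0.999
```

```bash
python3 go.py .4375 .3077 .021 111.4
```

```text
t 10.55 pos [0.4385 0.3069 0.0206] jaw -68.55886781023345 down [ 0.0015  0.0007 -1.    ] open 0.9986489959238151 F [0.2626 0.6041 0.2808] q6 [ 0.4211  0.2851  2.046  -0.      0.8088  1.6177]
world d [-0.001   0.0008  0.0004] |d| 0.0012907931337612164 shift units now [ 0.0051 -0.0032 -0.0089] turn rev [ 0.      0.0001 -0.0003] deg -0.041132189766543516 shift units after turn [ 0.0051 -0.0032 -0.0089] xy only [ 0.0051  0.     -0.0089]
```

Request:
send_rows(
  plan=[
    [[0,0,0],[0,0,0]],
    [[0,0,0],[0,0,0]],
    [[0,0,0],[0,0,0]],
    [[0,0,0],[0,0,0]],
    [[0,0,0],[0,0,0]],
    [[0,0,0],[0,0,0]],
    [[0,0,0],[0,0,0]],
    [[0,0,0],[0,0,0]],
  ],
  gripper=1,
)

```text
time: 11.35
eef_pos: [0.4382, 0.3071, 0.0205]
tcp_rot: [-0.131, 0.695, -0.695, 0.132]
contact_force: [0.1, 0.4, 6.0]
opening: 0.487
```

```bash
python3 go.py .6534 .0179 .12 74.4
```

```text
t 11.35 pos [0.4382 0.3071 0.0205] jaw -68.52996936449665 down [ 0.0012  0.0005 -1.    ] open 0.48688519328129354 F [0.0539 0.4344 5.9639] q6 [ 0.4216  0.2853  2.0461 -0.      0.8089  1.6177]
world d [ 0.2152 -0.2892  0.0995] |d| 0.3739537962220206 shift units now [-0.7878 -0.8283  2.899 ] turn rev [ 0.0001  0.103  -0.0002] deg -37.07003063550337 shift units after turn [-2.3753 -0.8292  1.8389] xy only [-2.3753  0.      1.8389]
```

Request:
send_rows(
  plan=[
    [[0,-0.1,0],[0,0,0]],
    [[0,-0.24,0],[0,0,0]],
    [[0,-0.24,0],[0,0,0]],
    [[0,-0.24,0],[0,0,0]],
    [[0,0,0],[0,0.0206,0]],
    [[0,0,0],[0,0.0206,0]],
    [[0,0,0],[0,0.0206,0]],
    [[0,0,0],[0,0.0206,0]],
    [[0,0,0],[0,0.0206,0]],
    [[-0.29,0,0.22],[0,0,0]],
    [[-0.29,0,0.22],[0,0,0]],
    [[-0.29,0,0.22],[0,0,0]],
  ],
)

```text
time: 12.55
eef_pos: [0.5168, 0.2015, 0.1181]
tcp_rot: [-0.095, -0.701, 0.701, 0.096]
contact_force: [1.4, 1.4, -0.7]
opening: 0.482
```

Request:
send_rows(
  plan=[
    [[-0.29,0,0.22],[0,0,0]],
    [[-0.29,0,0.22],[0,0,0]],
    [[-0.29,0,0.22],[0,0,0]],
    [[-0.29,0,0.22],[0,0,0]],
    [[-0.29,0,0.22],[0,0,0]],
    [[0,0,0],[0,0,0]],
    [[0,0,0],[0,0,0]],
    [[0,0,0],[0,0,0]],
  ],
)

```text
time: 13.35
eef_pos: [0.6477, 0.0293, 0.1175]
tcp_rot: [0.095, 0.701, -0.7, -0.097]
contact_force: [0.0, 0.3, -0.8]
opening: 0.486
```

```bash
python3 go.py .6534 .0179 .0265 74.4
```

```text
t 13.35 pos [0.6477 0.0293 0.1175] jaw -105.58262354247499 down [-0.002   0.0006 -1.    ] open 0.4858762535665509 F [ 0.0458  0.2507 -0.7606] q6 [-0.1111  0.3564  1.7351  0.0004  1.0522  1.7314]
world d [ 0.0057 -0.0114 -0.091 ] |d| 0.09190407116391189 shift units now [-0.0727  0.7583  0.079 ] turn rev [0.     0.     0.0003] deg -0.017376457524983933 shift units after turn [-0.0712  0.7585  0.079 ] xy only [-0.0712  0.      0.079 ]
```

Request:
send_rows(
  plan=[
    [[-0.071,0,0.079],[0,0,0]],
    [[0,0.2,0],[0,0,0]],
    [[0,0.2,0],[0,0,0]],
    [[0,0.15,0],[0,0,0]],
    [[0,0.1,0],[0,0,0]],
    [[0,0.06,0],[0,0,0]],
    [[0,0.02,0],[0,0,0]],
    [[0,0,0],[0,0,0]],
    [[0,0,0],[0,0,0]],
    [[0,0,0],[0,0,0]],
  ],
)

```text
time: 14.35
eef_pos: [0.6553, 0.0169, 0.0316]
tcp_rot: [0.097, 0.701, -0.701, -0.095]
contact_force: [0.3, -0.1, -0.7]
opening: 0.482
```

```bash
python3 go.py .6534 .0179 .0265 74.4
```

```text
t 14.35 pos [0.6553 0.0169 0.0316] jaw -105.61315103398195 down [ 0.0019 -0.0002 -1.    ] open 0.4817035709194824 F [ 0.318  -0.0808 -0.6799] q6 [-0.1287  0.484   1.7427  0.      0.9129  1.7146]
world d [-0.0019  0.001  -0.0051] |d| 0.005561959486847979 shift units now [ 0.0176  0.0428 -0.0034] turn rev [ 0.     -0.     -0.0003] deg 0.01315103398197833 shift units after turn [ 0.0175  0.0428 -0.0034] xy only [ 0.0175  0.     -0.0034]
```

Request:
send_rows(
  plan=[
    [[0.015,0.02,-0.003],[0,0,0]],
    [[0,0.02,0],[0,0,0]],
    [[0,0,0],[0,0,0]],
    [[0,0,0],[0,0,0]],
  ],
)

```text
time: 14.75
eef_pos: [0.6532, 0.0179, 0.0265]
tcp_rot: [0.096, 0.701, -0.701, -0.096]
contact_force: [-2.0, -0.4, 4.8]
opening: 0.483
```

Request:
send_rows(
  plan=[
    [[0,0,0],[0,0,0]],
    [[0,0,0],[0,0,0]],
    [[0,0,0],[0,0,0]],
    [[0,0,0],[0,0,0]],
    [[0,0,0],[0,0,0]],
    [[0,0,0],[0,0,0]],
    [[0,-0.15,0],[0,0,0]],
    [[0,-0.25,0],[0,0,0]],
    [[0,-0.25,0],[0,0,0]],
    [[0,-0.25,0],[0,0,0]],
  ],
  gripper=0,
)

```text
time: 15.75
eef_pos: [0.6531, 0.0179, 0.1364]
tcp_rot: [0.097, 0.701, -0.701, -0.096]
contact_force: [-0.1, -0.3, 0.3]
opening: 1.001
```

```bash
python3 go.py .4373 .1148 .14 105
```

```text
t 15.75 pos [0.6531 0.0179 0.1364] jaw -105.61263681569388 down [ 0.0013 -0.0001 -1.    ] open 1.0009760504071339 F [-0.0879 -0.2848  0.3455] q6 [-0.1277  0.3425  1.7148  0.      1.083   1.7156]
world d [-0.2158  0.0969  0.0036] |d| 0.23662155525053685 shift units now [ 1.9496 -0.0326 -0.2938] turn rev [-0.     -0.085  -0.0002] deg 30.61263681569388 shift units after turn [ 1.5283 -0.0301 -1.2457] xy only [ 1.5283  0.     -1.2457]
```

Request:
send_rows(
  plan=[
    [[0.32,0,-0.048],[0,0,0]],
    [[0.32,0,-0.048],[0,0,0]],
    [[0.32,0,-0.048],[0,0,0]],
    [[0.32,0,-0.048],[0,0,0]],
    [[0.32,0,-0.048],[0,0,0]],
    [[0.32,0,-0.048],[0,0,0]],
    [[0,0,0],[0,0,0]],
    [[0,0,0],[0,0,0]],
    [[0,0,0],[0,0,0]],
  ],
)

```text
time: 16.65
eef_pos: [0.4419, 0.1129, 0.1352]
tcp_rot: [0.097, 0.701, -0.7, -0.095]
contact_force: [0.5, 0.1, 0.3]
opening: 1.001
```

```bash
python3 go.py .4373 .1148 .042 74.4; python3 - <<'E'
from h import *
c=read_camera("top");im=c["img"];m=mask(im)
h=cv2.cvtColor(im,cv2.COLOR_BGR2HSV)
b,ce,st=blob(m,np.array((261,148)));print(ce,st);print(*box(c,b,.019))
s=read_camera("side")
a=cv2.resize(im[100:250,190:390],None,fx=2.5,fy=2.5,interpolation=cv2.INTER_CUBIC)
d=cv2.resize(s["img"][150:270,180:340],(500,375),interpolation=cv2.INTER_CUBIC)
cv2.imwrite("pics/c1.png",np.vstack([a,d])[:,:][:750]);cv2.imwrite("pics/c1.png",cv2.resize(np.hstack([a,d]),(800,300)))
E
```

```text
t 16.65 pos [0.4419 0.1129 0.1352] jaw -105.6316236758024 down [ 0.0031 -0.0001 -1.    ] open 1.0007172384662395 F [0.4819 0.0893 0.2688] q6 [ 0.0272 -0.0832  2.1926 -0.0002  1.0292  1.8709]
world d [-0.0046  0.0019 -0.0932] |d| 0.09328867619311981 shift units now [ 0.0434  0.7762 -0.0042] turn rev [ 0.0001 -0.0001 -0.0005] deg 0.03162367580240476 shift units after turn [ 0.0411  0.7763 -0.0049] xy only [ 0.0411  0.     -0.0049]
[288.5316 155.2427] [ 239  119  119   80 4174]
[ 0.6315 -0.0518] [ 0.6244 -0.0784] (274.5842590332031, 126.54876708984375) 74.49070739746094 73.80330266380481
```

View pics/c1.png

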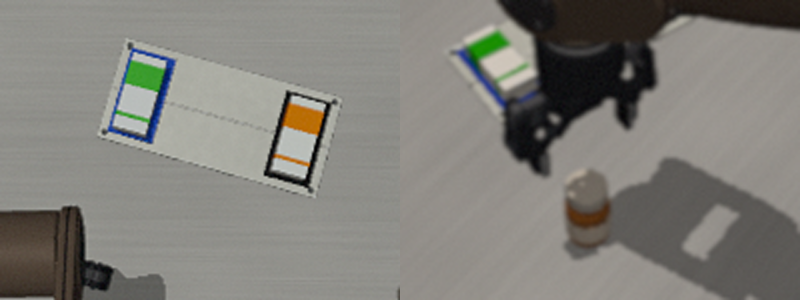

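Left panel: both cartons lie on their pads (crop positions (140,95) and (300,137)). Right panel: the open gripper is above the jar. I check the green one more closely.

```bash
cat > pad.py <<'E'
from h import *
def padcheck(c,nm,p):
    h=cv2.cvtColor(c["img"],cv2.COLOR_BGR2HSV)
    m=cv2.inRange(h,(108,110,40),(132,255,255)) if nm=="blue" else (h[...,2]<60).astype(np.uint8)*255
    u,v=px(c,p).astype(int);w=np.zeros_like(m);w[v-30:v+30,u-24:u+24]=1;m=((m>0)&(w>0)).astype(np.uint8)
    pts=np.argwhere(m)[:,::-1].astype(np.float32)
    hull=cv2.convexHull(pts.astype(np.int32));f=np.zeros_like(m);cv2.fillConvexPoly(f,hull,1)
    inn=cv2.morphologyEx(((f>0)&(m==0)).astype(np.uint8),cv2.MORPH_OPEN,np.ones((3,3)))
    b,ce,st=blob(inn,np.array((u,v)))
    print(nm,"pad",box(c,f,.006)[:3],"carton",box(c,b,.019))
c=read_camera("top")
padcheck(c,"blue",(.6534,.0179,.02));padcheck(c,"black",(.5995,-.1746,.02))
E
python3 pad.py
```

```text
blue pad (array([0.6535, 0.0177]), array([0.6537, 0.0178]), (58.914894104003906, 111.57020568847656)) carton (array([0.6522, 0.0203]), array([0.6522, 0.0205]), (47.25495147705078, 99.2190933227539), 74.83798217773438, np.float64(164.9441953819061))
black pad (array([ 0.5998, -0.1759]), array([ 0.6001, -0.1758]), (60.097999572753906, 111.60195922851562)) carton (array([ 0.6   , -0.1738]), array([ 0.6002, -0.1736]), (46.668819427490234, 99.2926025390625), 73.87622833251953, np.float64(163.93265455766507))
```

Both cartons are within about 2–3 mm of centre and square to the pads. Now I descend on the jar.

Request:
send_rows(
  plan=[
    [[0.02,0,-0.004],[0,0,0]],
    [[0,0.15,0],[0,0,0]],
    [[0,0.2,0],[0,0,0]],
    [[0,0.2,0],[0,0,0]],
    [[0,0.13,0],[0,0,0]],
    [[0,0.07,0],[0,0,0]],
    [[0,0,0],[0,0,0]],
    [[0,0,0],[0,0,0]],
    [[0,0,0],[0,0,0]],
  ],
)

```text
time: 17.7
eef_pos: [0.4391, 0.1143, 0.0448]
tcp_rot: [0.097, 0.701, -0.7, -0.095]
contact_force: [-0.7, 0.3, 0.2]
opening: 1.001
```

```bash
python3 go.py .4373 .1148 .042 74.4; python3 - <<'E'
from h import *
s=read_camera("side")
cv2.imwrite("pics/c2.png",cv2.resize(s["img"][180:270,200:310],None,fx=5,fy=5,interpolation=cv2.INTER_CUBIC))
E
```

```text
t 17.7 pos [0.4391 0.1143 0.0448] jaw -105.61650910723887 down [ 0.0021  0.0001 -1.    ] open 1.0005021528031282 F [-0.7092  0.2894  0.2256] q6 [0.0304 0.0761 2.2364 0.     0.8269 1.8737]
world d [-0.0018  0.0005 -0.0028] |d| 0.003343322702258293 shift units now [ 0.0157  0.023  -0.    ] turn rev [ 0.0001 -0.     -0.0003] deg 0.016509107238850188 shift units after turn [ 0.0156  0.0231 -0.0001] xy only [ 0.0156  0.     -0.0001]
```

View pics/c2.png

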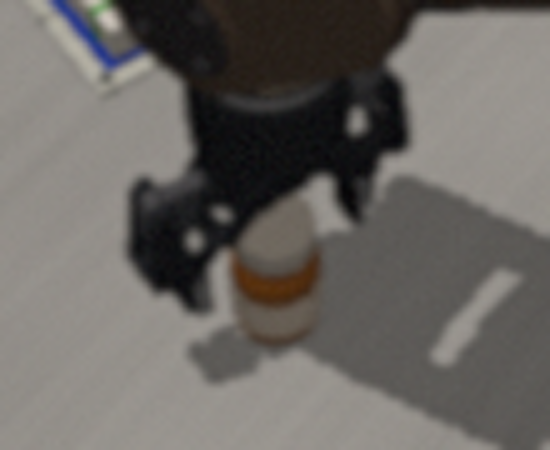

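The jar (275,270 in the crop) stands between the fingers. I close on it and lift.

Request:
send_rows(
  plan=[
    [[0.013,0.01,0],[0,0,0]],
    [[0,0,0],[0,0,0]],
    [[0,0,0],[0,0,0]],
    [[0,0,0],[0,0,0]],
    [[0,0,0],[0,0,0]],
    [[0,0,0],[0,0,0]],
    [[0,0,0],[0,0,0]],
    [[0,0,0],[0,0,0]],
    [[0,0,0],[0,0,0]],
  ],
  gripper=1,
  grip_force=35,
)

```text
time: 18.65
eef_pos: [0.4369, 0.1148, 0.0431]
tcp_rot: [0.096, 0.701, -0.7, -0.096]
contact_force: [-1.9, 1.3, 6.2]
opening: 0.522
```

```bash
python3 go.py .6263 -.0784 .15 74.4
```

```text
t 18.65 pos [0.4369 0.1148 0.0431] jaw -105.61553694045546 down [ 0.0002  0.0001 -1.    ] open 0.5224002602468942 F [-1.8894  1.2629  6.183 ] q6 [0.0316 0.0762 2.2404 0.0002 0.8247 1.8748]
world d [ 0.1894 -0.1932  0.1069] |d| 0.29088997560588636 shift units now [-1.9535 -0.8907  1.1255] turn rev [ 0. -0. -0.] deg 0.015536940455472287 shift units after turn [-1.953  -0.8908  1.1262] xy only [-1.953   0.      1.1262]
```

Request:
send_rows(
  plan=[
    [[0,-0.1,0],[0,0,0]],
    [[0,-0.25,0],[0,0,0]],
    [[0,-0.25,0],[0,0,0]],
    [[0,-0.25,0],[0,0,0]],
    [[-0.28,0,0.16],[0,0,0]],
    [[-0.28,0,0.16],[0,0,0]],
    [[-0.28,0,0.16],[0,0,0]],
    [[-0.28,0,0.16],[0,0,0]],
    [[-0.28,0,0.16],[0,0,0]],
    [[-0.28,0,0.16],[0,0,0]],
    [[-0.28,0,0.16],[0,0,0]],
    [[0,0,0],[0,0,0]],
  ],
)

```text
time: 19.85
eef_pos: [0.6294, -0.0818, 0.1448]
tcp_rot: [-0.098, -0.7, 0.701, 0.096]
contact_force: [0.4, 0.1, -0.6]
opening: 0.523
```

Request:
send_rows(
  plan=[
    [[0,0,0],[0,0,0]],
    [[0,0,0],[0,0,0]],
    [[0,0,0],[0,0,0]],
  ],
)

```text
time: 20.15
eef_pos: [0.626, -0.0769, 0.1444]
tcp_rot: [0.095, 0.701, -0.701, -0.096]
contact_force: [0.4, 1.0, -1.3]
opening: 0.522
```

```bash
python3 go.py .6263 -.0784 .0475 74.4; python3 - <<'E'
from h import *
s=read_camera("side")
cv2.imwrite("pics/c3.png",cv2.resize(s["img"][80:210,170:330],None,fx=4,fy=4,interpolation=cv2.INTER_CUBIC))
E
```

```text
t 20.15 pos [ 0.626  -0.0769  0.1444] jaw -105.54799847245862 down [-0.0009  0.0003 -1.    ] open 0.5221707502840705 F [ 0.4061  0.9668 -1.3232] q6 [-0.2829  0.2885  1.7676  0.0001  1.0864  1.5592]
world d [ 0.0003 -0.0015 -0.0969] |d| 0.09689357215337029 shift units now [-0.0064  0.8073  0.0114] turn rev [0.     0.0001 0.0002] deg -0.05200152754134932 shift units after turn [-0.0056  0.8073  0.0113] xy only [-0.0056  0.      0.0113]
```

View pics/c3.png

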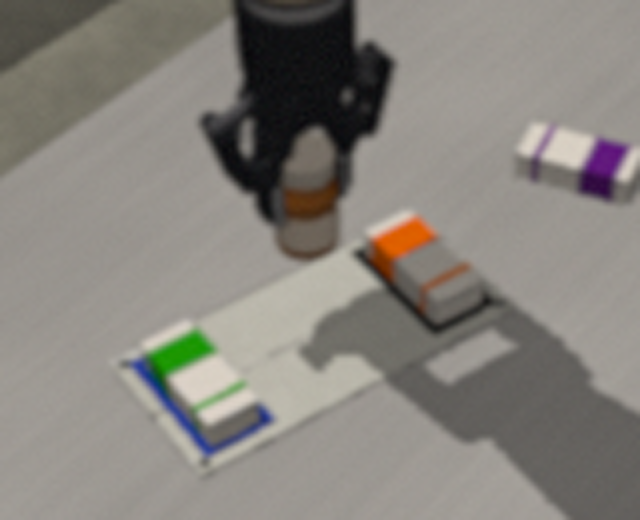

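The jar hangs upright above the middle of the board, so I lower it.

Request:
send_rows(
  plan=[
    [[-0.006,0,0.011],[0,0,0]],
    [[0,0.2,0],[0,0,0]],
    [[0,0.2,0],[0,0,0]],
    [[0,0.15,0],[0,0,0]],
    [[0,0.1,0],[0,0,0]],
    [[0,0.07,0],[0,0,0]],
    [[0,0.05,0],[0,0,0]],
    [[0,0,0],[0,0,0]],
    [[0,0,0],[0,0,0]],
    [[0,0,0],[0,0,0]],
  ],
)

```text
time: 21.2
eef_pos: [0.628, -0.0797, 0.0532]
tcp_rot: [-0.097, -0.7, 0.701, 0.095]
contact_force: [-1.1, 0.1, -0.8]
opening: 0.521
```

```bash
python3 go.py .6263 -.0784 .0475 74.4
```

```text
t 21.2 pos [ 0.628  -0.0797  0.0532] jaw -105.61368402325107 down [ 0.0018 -0.0005 -1.    ] open 0.5207878246452028 F [-1.0515  0.0998 -0.7792] q6 [-0.2863  0.4115  1.798   0.      0.9302  1.557 ]
world d [-0.0017  0.0013 -0.0057] |d| 0.006078422842288373 shift units now [ 0.0169  0.0473 -0.0067] turn rev [-0.     -0.     -0.0003] deg 0.013684023251087763 shift units after turn [ 0.0168  0.0473 -0.0067] xy only [ 0.0168  0.     -0.0067]
```

Request:
send_rows(
  plan=[
    [[0.012,0.02,-0.006],[0,0,0]],
    [[0,0.02,0],[0,0,0]],
    [[0,0.008,0],[0,0,0]],
    [[0,0,0],[0,0,0]],
    [[0,0,0],[0,0,0]],
  ],
)

```text
time: 21.7
eef_pos: [0.6264, -0.0784, 0.0472]
tcp_rot: [0.096, 0.701, -0.701, -0.096]
contact_force: [-1.3, 0.9, 4.9]
opening: 0.527
```

Request:
send_rows(
  plan=[
    [[0,0,0],[0,0,0]],
    [[0,0,0],[0,0,0]],
    [[0,0,0],[0,0,0]],
    [[0,0,0],[0,0,0]],
    [[0,0,0],[0,0,0]],
    [[0,0,0],[0,0,0]],
    [[0,-0.15,0],[0,0,0]],
    [[0,-0.25,0],[0,0,0]],
    [[0,-0.25,0],[0,0,0]],
    [[0,-0.25,0],[0,0,0]],
  ],
  gripper=0,
)

```text
time: 22.7
eef_pos: [0.6263, -0.0785, 0.157]
tcp_rot: [-0.097, -0.7, 0.701, 0.096]
contact_force: [0.4, -0.0, 0.3]
opening: 0.998
```

```bash
python3 go.py .4107 -.3122 .14 74.4
```

```text
t 22.7 pos [ 0.6263 -0.0785  0.157 ] jaw -105.61568968994516 down [ 0.0013 -0.0004 -1.    ] open 0.9984652141440973 F [ 0.3608 -0.0104  0.2503] q6 [-0.2852  0.2741  1.7603  0.      1.1058  1.5581]
world d [-0.2156 -0.2337 -0.017 ] |d| 0.3184446509985595 shift units now [1.2065 0.1403 2.3594] turn rev [-0.     -0.     -0.0002] deg 0.015689689945183764 shift units after turn [1.2069 0.142  2.3591] xy only [1.2069 0.     2.3591]
```

Request:
send_rows(
  plan=[
    [[0.15,0,0.295],[0,0,0]],
    [[0.15,0,0.295],[0,0,0]],
    [[0.15,0,0.295],[0,0,0]],
    [[0.15,0,0.295],[0,0,0]],
    [[0.15,0,0.295],[0,0,0]],
    [[0.15,0,0.295],[0,0,0]],
    [[0.15,0,0.295],[0,0,0]],
    [[0.15,0,0.295],[0,0,0]],
    [[0,0,0],[0,0,0]],
    [[0,0,0],[0,0,0]],
    [[0,0,0],[0,0,0]],
  ],
)

```text
time: 23.8
eef_pos: [0.4117, -0.3121, 0.1552]
tcp_rot: [-0.096, -0.7, 0.701, 0.096]
contact_force: [0.6, -0.1, 0.1]
opening: 1.001
```

```bash
python3 go.py .4107 -.3122 .028 74.4; python3 - <<'E'
from h import *
c=read_camera("top");im=c["img"]
cv2.imwrite("pics/d1.png",cv2.resize(im[90:300,200:450],None,fx=3,fy=2.8,interpolation=cv2.INTER_CUBIC))
s=read_camera("side")
E
```

```text
t 23.8 pos [ 0.4117 -0.3121  0.1552] jaw -105.58361935361312 down [ 0.0009 -0.0006 -1.    ] open 1.0006128699009822 F [ 0.6462 -0.1033  0.0906] q6 [-0.8453  0.0315  2.0394  0.0004  1.0696  0.9973]
world d [-0.001  -0.0001 -0.1272] |d| 0.12717577045099973 shift units now [0.0092 1.0598 0.0026] turn rev [-0.      0.     -0.0002] deg -0.01638064638686095 shift units after turn [0.0081 1.0598 0.0029] xy only [0.0081 0.     0.0029]
```

View pics/d1.png

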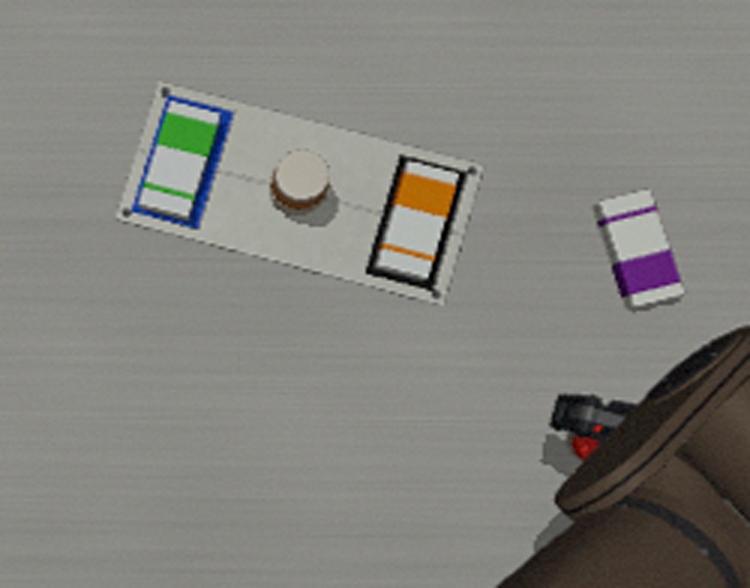

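The top crop shows the jar standing at the middle (cap at (300,175)), both cartons on their pads, and the gripper over the red pot at (590,445).

Request:
send_rows(
  plan=[
    [[0.008,0.2,0.002],[0,0,0]],
    [[0,0.25,0],[0,0,0]],
    [[0,0.25,0],[0,0,0]],
    [[0,0.18,0],[0,0,0]],
    [[0,0.1,0],[0,0,0]],
    [[0,0.07,0],[0,0,0]],
    [[0,0,0],[0,0,0]],
    [[0,0,0],[0,0,0]],
    [[0,0,0],[0,0,0]],
  ],
)

```text
time: 24.8
eef_pos: [0.411, -0.3132, 0.0296]
tcp_rot: [-0.097, -0.7, 0.701, 0.095]
contact_force: [0.1, -0.5, -0.1]
opening: 1.0
```

```bash
python3 go.py .4107 -.3122 .028 74.4; python3 - <<'E'
from h import *
c=read_camera("top");im=c["img"];h=cv2.cvtColor(im,cv2.COLOR_BGR2HSV)
w=im[130:175,278:322];hh=h[130:175,278:322]
lap=cv2.HoughCircles(cv2.resize(cv2.cvtColor(w,cv2.COLOR_BGR2GRAY),None,fx=4,fy=4,interpolation=cv2.INTER_CUBIC),cv2.HOUGH_GRADIENT,1,50,param1=80,param2=12,minRadius=32,maxRadius=46)
print(lap)
if lap is not None:
    u,v=(lap[0,0,:2]+.5)/4-.5+np.array([278,130]);print(u,v,ray(c,(u,v),.084))
am=cv2.inRange(hh,(5,90,40),(25,255,255));ys,xs=np.nonzero(am);print(len(xs),xs.min()+278,xs.max()+278,ys.max()+130)
E
```

```text
t 24.8 pos [ 0.411  -0.3132  0.0296] jaw -105.60578886455266 down [ 0.0016 -0.0019 -1.    ] open 0.9995684154550402 F [ 0.0556 -0.4842 -0.0508] q6 [-0.8477  0.2332  2.0902 -0.      0.8157  0.9955]
world d [-0.0003  0.001  -0.0016] |d| 0.001921852552162133 shift units now [ 0.0044  0.0136 -0.0072] turn rev [-0.0002 -0.     -0.0003] deg 0.005788864552659067 shift units after turn [ 0.0044  0.0137 -0.0071] xy only [ 0.0044  0.     -0.0071]
[[[90.5 90.5 34.4]]]
300.25 152.25 [[ 0.6267 -0.0772  0.084 ]]
53 290 308 164
```

Request:
send_rows(
  plan=[
    [[0.004,0,-0.007],[0,0,0]],
    [[0,0,0],[0,0,0]],
    [[0,0,0],[0,0,0]],
    [[0,0,0],[0,0,0]],
    [[0,0,0],[0,0,0]],
    [[0,0,0],[0,0,0]],
    [[0,0,0],[0,0,0]],
    [[0,0,0],[0,0,0]],
    [[0,0,0],[0,0,0]],
  ],
  gripper=1,
  grip_force=30,
)

```text
time: 25.75
eef_pos: [0.4102, -0.3117, 0.0287]
tcp_rot: [-0.096, -0.7, 0.701, 0.096]
contact_force: [0.3, 0.4, 5.3]
opening: 0.456
```

```bash
python3 go.py .6005 -.1745 .14 74.4
```

```text
t 25.75 pos [ 0.4102 -0.3117  0.0287] jaw -105.61361100662748 down [ 0.0003 -0.0004 -1.    ] open 0.45604024417995653 F [0.2938 0.4231 5.2509] q6 [-0.847   0.2329  2.0929 -0.0001  0.8153  0.9964]
world d [0.1903 0.1372 0.1113] |d| 0.25967512482349586 shift units now [-1.2202 -0.9272 -1.5278] turn rev [-0.0001 -0.     -0.0001] deg 0.01361100662746469 shift units after turn [-1.2202 -0.9272 -1.5278] xy only [-1.2202  0.     -1.5278]
```

Request:
send_rows(
  plan=[
    [[0,-0.1,0],[0,0,0]],
    [[0,-0.27,0],[0,0,0]],
    [[0,-0.27,0],[0,0,0]],
    [[0,-0.28,0],[0,0,0]],
    [[-0.203,0,-0.255],[0,0,0]],
    [[-0.203,0,-0.255],[0,0,0]],
    [[-0.203,0,-0.255],[0,0,0]],
    [[-0.203,0,-0.255],[0,0,0]],
    [[-0.203,0,-0.255],[0,0,0]],
    [[-0.203,0,-0.255],[0,0,0]],
    [[0,0,0],[0,0,0]],
    [[0,0,0],[0,0,0]],
  ],
)

```text
time: 26.95
eef_pos: [0.6001, -0.1731, 0.1383]
tcp_rot: [0.095, 0.701, -0.701, -0.096]
contact_force: [-0.9, 0.2, 0.0]
opening: 0.457
```

Request:
send_rows(
  plan=[
    [[0,0,0],[0,0,0]],
    [[0,0,0],[0,0,0]],
  ],
)

```text
time: 27.15
eef_pos: [0.5992, -0.1747, 0.1386]
tcp_rot: [0.096, 0.701, -0.7, -0.097]
contact_force: [-0.9, -1.0, -0.3]
opening: 0.457
```

```bash
python3 go.py .6005 -.1745 .061 74.4; python3 - <<'E'
from h import *
s=read_camera("side")
cv2.imwrite("pics/d2.png",cv2.resize(s["img"][70:210,190:350],None,fx=4,fy=4,interpolation=cv2.INTER_CUBIC))
E
```

```text
t 27.15 pos [ 0.5992 -0.1747  0.1386] jaw -105.69274802155074 down [-0.0007  0.0002 -1.    ] open 0.45653855204780414 F [-0.9176 -0.996  -0.3318] q6 [-0.446   0.2818  1.7877 -0.0002  1.0728  1.3988]
world d [ 0.0013  0.0002 -0.0776] |d| 0.07761823250405851 shift units now [-0.0105  0.6467 -0.0044] turn rev [-0.     -0.0003  0.0001] deg 0.09274802155074675 shift units after turn [-0.0101  0.6467 -0.0043] xy only [-0.0101  0.     -0.0043]
```

View pics/d2.png

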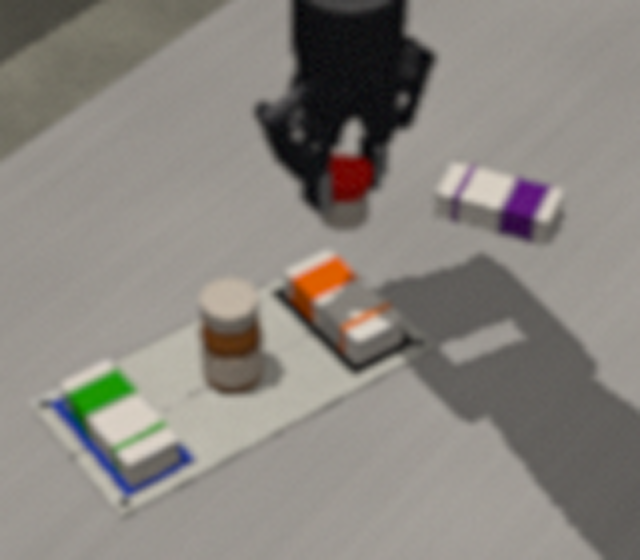

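The pot hangs upright above the orange carton, and the jar stands in the middle. I lower it.

Request:
send_rows(
  plan=[
    [[-0.008,0,-0.004],[0,0,0]],
    [[0,0.15,0],[0,0,0]],
    [[0,0.18,0],[0,0,0]],
    [[0,0.12,0],[0,0,0]],
    [[0,0.08,0],[0,0,0]],
    [[0,0.05,0],[0,0,0]],
    [[0,0.02,0],[0,0,0]],
    [[0,0,0],[0,0,0]],
    [[0,0,0],[0,0,0]],
    [[0,0,0],[0,0,0]],
  ],
)

```text
time: 28.2
eef_pos: [0.6018, -0.174, 0.0677]
tcp_rot: [-0.097, -0.7, 0.701, 0.096]
contact_force: [-0.6, 0.3, -0.2]
opening: 0.455
```

```bash
python3 go.py .6005 -.1745 .061 74.4
```

```text
t 28.2 pos [ 0.6018 -0.174   0.0677] jaw -105.61427261959052 down [ 0.0014 -0.0007 -1.    ] open 0.4554911391889489 F [-0.6485  0.3474 -0.1751] q6 [-0.4433  0.3782  1.8117  0.      0.9501  1.4   ]
world d [-0.0013 -0.0005 -0.0067] |d| 0.006801343262294505 shift units now [0.0092 0.0555 0.0069] turn rev [-0.     -0.     -0.0003] deg 0.014272619590520385 shift units after turn [0.0091 0.0555 0.0069] xy only [0.0091 0.     0.0069]
```

Request:
send_rows(
  plan=[
    [[0.007,0.02,0.006],[0,0,0]],
    [[0,0.02,0],[0,0,0]],
    [[0,0.012,0],[0,0,0]],
    [[0,0,0],[0,0,0]],
    [[0,0,0],[0,0,0]],
    [[0,0,0],[0,0,0]],
  ],
)

```text
time: 28.8
eef_pos: [0.6002, -0.1742, 0.0608]
tcp_rot: [0.096, 0.701, -0.701, -0.096]
contact_force: [-2.4, 1.1, 3.6]
opening: 0.455
```

Contact at the expected height (3.6 N). I release and retreat up, then back.

Request:
send_rows(
  plan=[
    [[0,0,0],[0,0,0]],
    [[0,0,0],[0,0,0]],
    [[0,0,0],[0,0,0]],
    [[0,0,0],[0,0,0]],
    [[0,0,0],[0,0,0]],
    [[0,0,0],[0,0,0]],
    [[0,-0.12,0],[0,0,0]],
    [[0,-0.25,0],[0,0,0]],
    [[0,-0.25,0],[0,0,0]],
    [[0,-0.25,0],[0,0,0]],
  ],
  gripper=0,
)

```text
time: 29.8
eef_pos: [0.6003, -0.1743, 0.1672]
tcp_rot: [-0.096, -0.7, 0.701, 0.096]
contact_force: [0.7, 0.4, 0.3]
opening: 1.004
```

Request:
send_rows(
  plan=[
    [[0.15,0,0.3],[0,0,0]],
    [[0.15,0,0.3],[0,0,0]],
    [[0.15,0,0.3],[0,0,0]],
    [[0.15,0,0.3],[0,0,0]],
    [[0.15,0,0.3],[0,0,0]],
    [[0.15,0,0.3],[0,0,0]],
    [[0,0,0],[0,0,0]],
    [[0,0,0],[0,0,0]],
  ],
)

```text
time: 30.6
eef_pos: [0.4378, -0.3539, 0.166]
tcp_rot: [-0.097, -0.7, 0.701, 0.096]
contact_force: [-0.2, 0.8, 0.0]
opening: 1.003
```

```bash
python3 - <<'E'
from h import *
c=read_camera("top");im=c["img"];s=read_camera("side")
h=cv2.cvtColor(im,cv2.COLOR_BGR2HSV)
red=cv2.inRange(h,(0,150,60),(4,255,255))|cv2.inRange(h,(172,150,60),(180,255,255))
b,ce,st=blob(red,np.array((339,167)));print("pot",ce,st,ray(c,ce,.065))
exec(open("pad.py").read().split("c=read")[0]);padcheck(c,"blue",(.6534,.0179,.02));padcheck(c,"black",(.5995,-.1746,.02))
a=cv2.resize(im[100:220,225:385],(560,420),interpolation=cv2.INTER_CUBIC);d=cv2.resize(s["img"][100:220,180:340],(560,420),interpolation=cv2.INTER_CUBIC)
cv2.imwrite("pics/e1.png",cv2.resize(np.hstack([a,d]),(800,300)))
E
```

```text
pot [340.895  164.7123] [333 157  17  17 219] [[ 0.6012 -0.1735  0.065 ]]
blue pad (array([0.6535, 0.0176]), array([0.6537, 0.0177]), (59.18661880493164, 111.57208251953125)) carton (array([0.6521, 0.0203]), array([0.652 , 0.0205]), (47.25495147705078, 99.62757873535156), 74.83798217773438, np.float64(164.93925170589011))
black pad (array([ 0.5999, -0.1759]), array([ 0.6001, -0.1758]), (60.48384475708008, 111.4645004272461)) carton (array([ 0.6001, -0.174 ]), array([ 0.5999, -0.1743]), (46.79792785644531, 99.2907485961914), 74.77385711669922, np.float64(164.0074651071472))
```

View pics/e1.png

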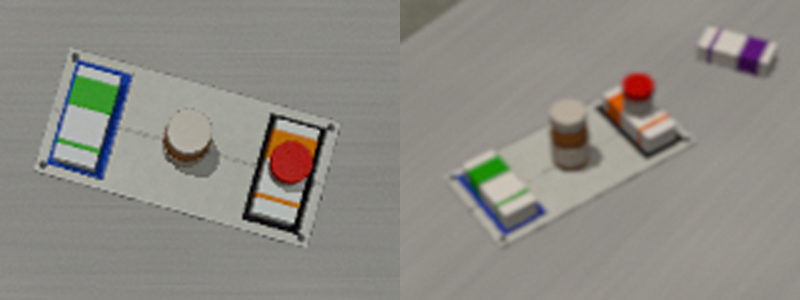

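The final picture shows both cartons on their pads, the jar upright in the middle (188,135), and the red pot upright on the orange carton (291,162). I hand the job in.

```bash
python3 -c "
from plant import *
print(sign_off(),get_state()['time'])"
```

```text
the job is handed in; nothing more can be done
the job is handed in; nothing more can be done
```

The sample is set out and handed in at about 31 s of the 109 s. I placed the orange-banded carton on the black pad first, then the green-banded one on the blue pad, the amber jar in the middle of the board, and the red-lidded pot on the orange carton.

The last camera checks, each good to about 2 mm:

| Item | Result |
|---|---|
| Orange carton | 1–2 mm from the centre of its pad, about 0.5° off its line |
| Green carton | about 2–3 mm from the centre of its pad, mostly across it, about 0.5° off its line; I left it |
| Amber jar | about 1 mm from the middle of the board, upright |
| Red-lidded pot | about 1 mm from the orange carton's centre, upright |

- **Disagreement:** for the green carton, the arm's own reading at release put the grip right on the measured pad centre. The camera shows the 2–3 mm offset.
- **Bystanders:** I never went near the purple carton or the brass weight. The purple carton looked unmoved in the last pictures; the weight was out of frame in the final crops, so I did not recheck it at the end.
- **Forces:** the readings I took never passed about 6 N. The gripper was well clear of everything at hand-in.

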